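Open a powered-down centrifuge whose lid may still be locked, and hold the lid up

ROBOT

A 7-joint arm with a two-finger parallel gripper is mounted at the origin on a cart in front of the work surface, level with it; the furniture and walls round the work are solid. World frame = base frame: x ahead of the robot, y to its left, z up, the work surface at z = 0. Lengths are in m, angles in rad, forces in N, time in s.
With the tool pointing down it reaches from about 0.4 to 0.85 m from the base axis. Payload 4.4 kg.
Tool frame: the origin (TCP) lies midway between the tips of the shut fingers; the grasp point (between the pads) lies 19 mm behind it (arm.grasp_offset is the distance from the TCP to the grasp point, in m); z points along the fingers, y is the line along which they close (so a half turn about z gives the same grasp; the last joint's range is limited). The gripper opens to 94 mm and grips with 3 to 60 N. Pads are 16 mm wide; open, the fingers measure 119 mm over their backs; the gripper's body (75 mm by 177 mm) begins 78 mm behind the grasp point.
Start: joints at [-1.316, 0.628, 0.038, 1.517, -0.027, 0.996, -0.02], TCP at [0.205, 0.617, 0.205] pointing down, gripper open.
Joint ranges: [-3.06, 3.06], [-0.37, 2.12], [-1.25, 1.32], [0.18, 2.47], [-1.1, 4.24], [0.23, 1.98], [-2.94, 2.94]. Speed limits (rad/s): [2.57, 2.57, 3.14, 3.14, 3.14, 3.14, 3.14].

INTERFACE

Orientations are given as a unit quaternion [x, y, z, w].
In Python, from cell import status, cams, order, arm gives the robot as it stands. The module is installed in compiled form; this text tells all that it offers.
- The arm moves only by the tool send_rows, never from a script. Its arguments are lists of equal length, an entry for each row: "linear": the shift along the tool's x, y, z in m, a list of three; "angular": the turn, a rotation vector about the tool's x, y, z in degrees, a list of three; "claw": the opening, from 0 (shut) to 1 (fully open). In form: {"linear": [[x, y, z], ...], "angular": [[wx, wy, wz], ...], "claw": [claw, ...]}. A call has 1 to 20 rows; each row shifts and turns the commanded pose from where the row before left it, along the tool's axes as they then stand; what a row does not reach is not made up. A row lasts 1/12 s, in which the tool goes at most 41.7 mm and 7.16 degrees, less where a joint would pass 70% of its speed; a pose out of reach is approached as far as the arm can. A call with a gripper value outside its range is refused whole. The fingers move at their own pace and stop on an object; "force" is the grip in N (left out, the last holds). Time passes only in rows, so rows that do not move let the fingers close. It gives the time, the measured TCP pose, the force, the opening and the grip force at its end, in the units of the state.
- status.sense(): the state, without advancing time (a new reading comes with each control period).
- cams.read_camera(name): name is "scene" or "top"; returns a dict with "frame" (384x512x3 uint8, red, green, blue), "fx", "fy", "cx", "cy" (pixels), "k1" (the pictures are not rectified: a ray, as slopes to the right and down, at radius r is drawn at 1 + k1 r^2 times it, then the intrinsics apply), "extrinsics" (4x4, takes a point from camera to world coordinates). Camera axes: x right, y down, z forward; pixel columns grow to the right and rows downward; lengths in m; the calibration is good to about 2 mm. A picture is of the moment at which its call begins. There is no depth.
- order.hand_in(): hands the job in; it is judged then, once.
The state is a dict: "clock": time; "joint_positions": joint angles; "qd": joint speeds; "effort": joint torques, N m; "ee_pos": TCP position; "eef_rot": TCP orientation; "contact_force": force on the tool from outside, world axes, zero at the start; "wrist_torque": the same for the moment, N m; "grip_width": finger opening in m; "grasp_force": force on a finger pad.
Only numpy, scipy, OpenCV 4.12 (cv2) and the standard library are available. Lean on these libraries where they do the work, as an engineer would, in place of code of your own. Each camera call takes 0.05 s, during which the arm holds its last target. There are 200 camera calls.

TASK

The power is off and the samples must come out of the bench centrifuge, but nobody knows whether its lid lock is still caught. First give the steel bar at the front of the lid a gentle upward tug, before touching the red release knob: if the lid comes up, leave the knob alone and keep lifting; if it is caught, let it settle back, turn the red knob clockwise until its white pointer faces the green mark, and only then lift the lid by the bar. Raise it to about 45 degrees (at least 40) and finish while still holding it up by the bar, since it drops shut when let go; do not force a caught lid, turn the knob while the lid is up, or disturb the things standing around.

Things in the scene. Friction and masses are not known exactly. Their poses are not given: they have to be found in the camera images.
- centrifuge: Small bench centrifuge, fixed on the worktop: light grey body, deck at height 83 mm, spanning own x -70 to 80 and y -120 to 120 mm; in front a darker, lower console, x -162 to -70 mm, top at height 46 mm. Origin under it on the worktop; own x points to the back (hinge side), y to the left seen from its front, z up. Place and yaw vary.
- lid_hinge (a point): Middle of the lid's hinge axis, at (70, 0, 88) mm in the centrifuge's frame; the axis runs along the centrifuge's y.
- lid_angle (a joint): Lid angle, rad: 0 = shut, grows as the front rises, stop at 1.2. It drops shut when let go; lifting takes 2 to 4 N at the bar. A hidden bolt may or may not catch it: if caught, it stops dead at about 0.02 rad (3 to 5 mm of play at the bar); if not, it rises freely.
- lid: The lid: 138 x 200 x 17 mm, about 0.5 kg, round clear window, top at height 102 mm when shut. Origin on the hinge axis; its axes turn with it and match the centrifuge's when shut. Overhead, a fixed shelf covers everything beyond x = 0.61 m from 0.70 m above the worktop: as the lid rises keep wrist and forearm below or in front of it (lean the tool back toward the robot if needed).
- bar_mid (a point): Middle of the lid's handle bar: round, 10 mm thick, along the centrifuge's y, about 90 mm clear between its arms, 34 mm clear gap to the lid's front edge, height 94 mm when shut (48 mm above the console), at (-110, 35) mm in the centrifuge's frame; 180 mm in front of and 6 mm above the hinge axis. It can turn between finger pads as the lid swings. Axes turn with the lid.
- release (a joint): Red release knob's angle, rad, growing clockwise seen from above: 0 = pointer at the light grey tick (centrifuge's +x, toward the lid), 1.5 = pointer at the green mark (to the right), stop at 1.85; starts between 0 and 0.4. Turns stiffly (0.04 to 0.06 N m), stays where it is left. At the mark its cam has drawn the bolt out; a caught lid is freed only from about 1.2 on.
- release_grip (a point): On the knob's axis at the height to grip (70 mm above the worktop), right front of the console, at (-118, -76) mm in the centrifuge's frame. The knob is a red wing 40 mm long, 14 mm thick, 27 mm tall (top at 82 mm) on a 42 mm disc over a dark round plate. Axes turn with the knob: x along the wing to the white pointer end, y across the 14 mm.
- release_pointer (a point): The white-striped end of the knob's wing, 20 mm from its axis.
- open_mark (a point): The green mark on the knob's dark base plate that the pointer must face to release the lid, 26 mm from the knob's axis (a green dot lies just outside it).
- rack: Orange tube rack with micro tubes, 64 x 210 x 47 mm, lying across the bench at the far left; origin under its middle. Leave it.
- bench_timer: White wedge-shaped bench timer, 62 x 75 x 32 mm, to the right of the console; origin under its middle. Leave it.
- vial: Glass vial with a red cap, 25 mm across, 56 mm tall, standing to the left of the console; origin under its middle. Leave it.
Things that resemble listed ones, but are neither listed nor needed, are in the scene too. Several things look just like the vial: the one meant starts nearest to the robot's base.

How it is judged:
On the way:
1. with the release not yet touched, the lid has been tugged: either it came up by more than 17 degrees, or it was pulled against its caught bolt with more than 2 N (distance of release_pointer from where it was at the start of the episode below 0.004 m and (value of joint lid_angle above 0.3 rad or contact force between lid and centrifuge above 2 N)), for 0.1 s.
At the end, for the whole second after the job is handed in: Lid still and open at least 40 degrees (0.68 rad), carried by the fingers at its bar (over 1 N); release knob where it started (pointer within 4 mm) or pointer within 0.25 rad of the green mark; rack, timer and vial within 30 mm of their places, vial upright (value of joint lid_angle above 0.68 rad and velocity of joint lid_angle between -0.05 and 0.05 rad/s and contact force between the fingers and lid above 1 N and (distance of release_pointer from where it was at the start of the episode below 0.004 m or value of joint release between 1.25 and 1.75 rad) and distance of each of rack, bench_timer, vial from where it was at the start of the episode below 0.03 m and angle between vial's own z axis and vertical below 0.2 rad); the arm keeps its last pose, push and grip.
It fails at once if a caught lid is forced: more than 120 N on the bolt (contact force between lid and centrifuge above 120 N).
It fails at once if the release knob is turned while the lid is up (value of joint lid_angle above 0.15 rad and (velocity of joint release above 0.4 rad/s or velocity of joint release below -0.4 rad/s)).
It fails at once if the rack, timer or vial is knocked away or over (distance of any of rack, bench_timer, vial from where it was at the start of the episode above 0.05 m or angle between vial's own z axis and vertical above 0.6 rad).
It also fails if it takes over 64 s, if anything falls off the work surface, if the arm or the gripper's body presses on something with over 40 N, if the wrist force passes 120 N, or if a joint passes its speed limit or range.

## Working session

There is one attempt and no reset: what is moved stays moved. The work goes in short steps, Python scripts to look and compute and a tool call to move; the robot and the scene stay as the last step left them, time stands still between calls to the robot, and variables do not carry over. Pictures are saved under pics/ and viewed, at most 10 in all, crops included, and the job is handed in when it is done.

Besides the shell and the picture viewer there is one more tool, called after "Request:" as name(argument=value, ...), one argument or row to a line, values as JSON. send_rows: Moves the arm, as the interface text tells. Its arguments: {"type":"object","properties":{"linear":{"type":"array"},"angular":{"type":"array"},"claw":{"type":"array"},"force":{"type":"number"}},"required":["linear","angular","claw"]}

```bash
mkdir -p pics
cat > h.py <<'E'
import numpy as np, cv2
from cell import status, cams, order, arm
from scipy.spatial.transform import Rotation as R
def ray(c,u,v):
    p=np.array([(u-c['cx'])/c['fx'],(v-c['cy'])/c['fy']]); q=p.copy()
    for _ in range(20): q=p/(1+c['k1']*(q@q))
    E=np.array(c['extrinsics']); return E[:3,3],E[:3,:3]@np.array([q[0],q[1],1])
def onz(c,u,v,z):
    o,d=ray(c,u,v); return o+d*(z-o[2])/d[2]
def proj(c,P):
    E=np.array(c['extrinsics']); p=E[:3,:3].T@(np.array(P)-E[:3,3]); q=p[:2]/p[2]
    q=q*(1+c['k1']*(q@q)); return q[0]*c['fx']+c['cx'],q[1]*c['fy']+c['cy']
E
python3 - <<'E'
from h import *
ims=[]
for n in('scene','top'):
    c=cams.read_camera(n); f=c['frame'][:,:,::-1]; ims.append(cv2.resize(f,(800,600),interpolation=cv2.INTER_CUBIC)); np.save(n+'.npy',c,allow_pickle=True)
    cv2.imwrite(f'pics/{n}0.png',ims[-1]); print(n,c['k1'],c['fx'],np.round(c['extrinsics'],3).tolist())
print(status.sense(), arm.grasp_offset)
E
```

```text
scene 0.05491532382905308 498.13421236761843 [[0.665, -0.47, 0.581, -0.106], [-0.747, -0.398, 0.532, -0.65], [-0.019, -0.788, -0.615, 0.846], [0.0, 0.0, 0.0, 1.0]]
top 0.03447299730793559 422.5211377276433 [[-0.025, -0.992, 0.121, 0.449], [-1.0, 0.026, 0.009, 0.003], [-0.012, -0.121, -0.993, 1.319], [0.0, 0.0, 0.0, 1.0]]
{'clock': 0.1, 'joint_positions': array([-1.31580014,  0.62923188,  0.03847053,  1.51826168, -0.02702068,
        0.99631476, -0.02000629]), 'qd': array([-0.00042691, -0.00160452,  0.00122422, -0.00368598,  0.00020721,
        0.00218127,  0.00014712]), 'effort': array([ 3.72228489e-03, -5.50796163e+01,  1.14744902e+00, -1.87117481e+01,
       -5.23374765e-02,  1.91353209e-02,  5.83988981e-05]), 'ee_pos': array([0.2047489 , 0.61627418, 0.20466268]), 'eef_rot': array([ 1.59730023e-01,  9.87160372e-01, -8.38736952e-04, -1.28760862e-04]), 'contact_force': array([ 0.07440753, -0.41833131,  0.28298131]), 'wrist_torque': array([ 0.0109198 ,  0.03284672, -0.02100955]), 'grasp_force': 0.0, 'grip_width': 0.09401934324040362} 0.0188
```

View pics/scene0.png

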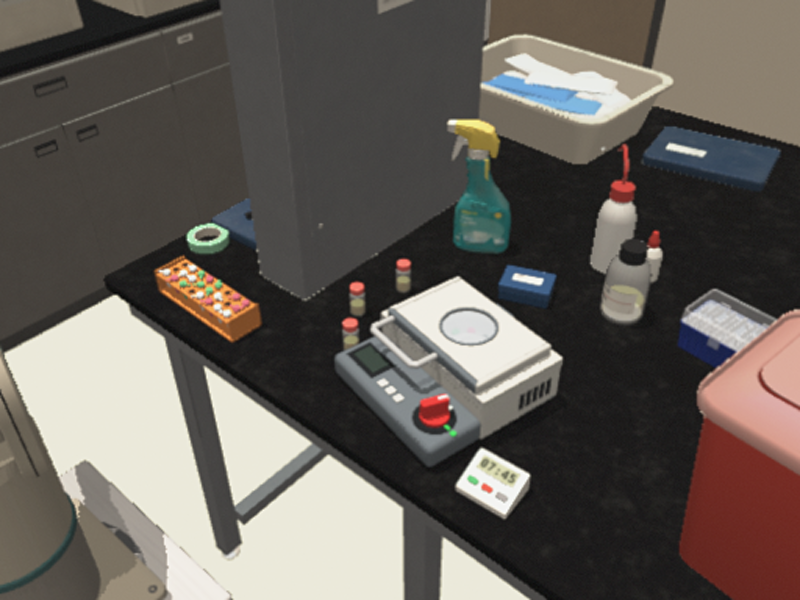

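View pics/top0.png

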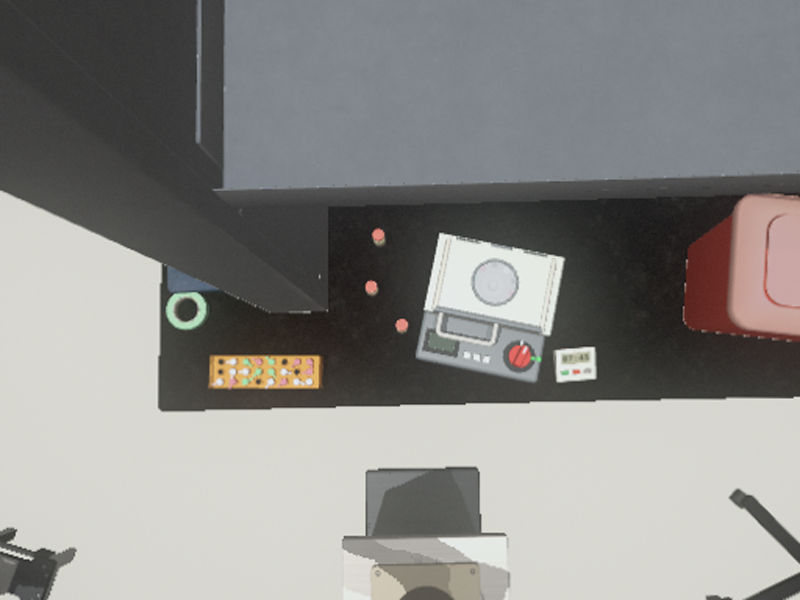

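The scene has the centrifuge with its bar at top-view (467,328) of 800x600, red knob at (519,355), green mark at (537,358) and timer at (575,365). The vials are at (402,325) (nearest the base), (371,288) and (378,237), and the rack is at (265,372). The pillar is at the left and the shelf edge runs along row ~190.

Things that could be taken for the knob: vial caps (402,325), (371,288), (378,237), timer button (577,372), sharps bin (760,270). I choose the red wing on its dark plate on the console at (519,355). For the bar: the cream U-shaped handle (467,328) rather than the console's light buttons (475,357). I'll check both in one crop.

Run:
```python
from h import *
C={n:np.load(n+'.npy',allow_pickle=True).item() for n in('scene','top')}
boxes={'top':(262,140,100,110),'scene':(210,190,110,110)}
ims=[]
for n,(x,y,w,h) in boxes.items():
    f=C[n]['frame'][y:y+h,x:x+w]
    ims.append(cv2.resize(f[:,:,::-1],(400,int(400*h/w)),interpolation=cv2.INTER_CUBIC))
    hsv=cv2.cvtColor(f,cv2.COLOR_RGB2HSV)
    for nm,m in(('red',((hsv[...,0]<8)|(hsv[...,0]>172))&(hsv[...,1]>150)&(hsv[...,2]>60)),('green',(hsv[...,0]>45)&(hsv[...,0]<80)&(hsv[...,1]>130))):
        k,l,s,c=cv2.connectedComponentsWithStats(m.astype(np.uint8))
        for i in range(1,k):
            if s[i,4]>2: print(n,nm,s[i,4],c[i]+[x,y],s[i,:4]+[x,y,0,0])
H=max(i.shape[0] for i in ims)
cv2.imwrite('pics/crop1.png',np.hstack([cv2.copyMakeBorder(i,0,H-i.shape[0],0,0,0) for i in ims]))
```

```text
scene red 5 [223.2 210.4] [222 210   3   2]
scene red 311 [277.50803859 263.38906752] [268 254  20  20]
scene green 12 [285.66666667 273.08333333] [284 272   4   4]
scene green 10 [289.5 277. ] [288 276   4   3]
```

View pics/crop1.png

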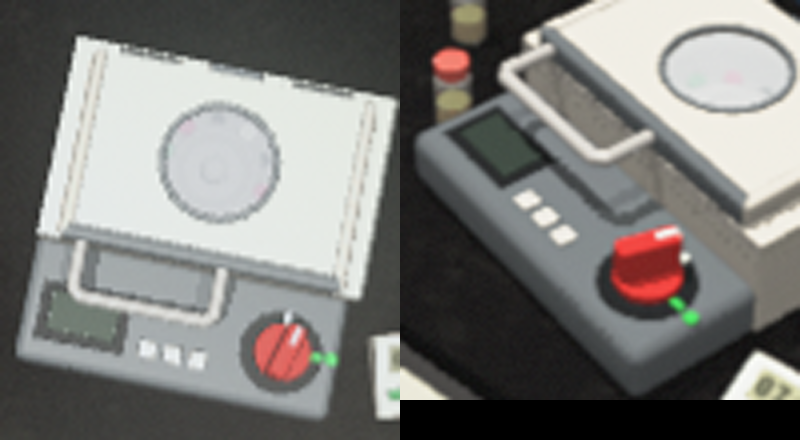

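The crop confirms it. The cream U-bar has corners at (74,294)/(215,318) in the left crop and (502,74)/(605,156) in the right one. The knob is the red disc with its wing at (283,351) left and (648,240) right. Its pointer is about 0.3 rad clockwise of the grey tick, and the green marks are at (318,358).

```bash
cat > m.py <<'E'
from h import *
C={n:np.load(n+'.npy',allow_pickle=True).item() for n in('scene','top')}
t=lambda x,y:(262+x/4-.5,140+y/4-.5); s=lambda x,y:(210+(x-400)*.275-.5,190+y*.275-.5)
T=lambda x,y,z:onz(C['top'],*t(x,y),z); S=lambda x,y,z:onz(C['scene'],*s(x,y),z)
def tri(a,b):
    (o1,d1),(o2,d2)=a,b; d1=d1/np.linalg.norm(d1); d2=d2/np.linalg.norm(d2)
    k=np.linalg.lstsq(np.c_[d1,-d2],o2-o1,rcond=None)[0]; return (o1+k[0]*d1+o2+k[1]*d2)/2
P=lambda *a:print(a[0],*[np.round(x,4) for x in a[1:]])
P('barL',T(74,294,.094),S(502,74,.094)); P('barR',T(215,318,.094),S(605,156,.094))
P('tri',tri(ray(C['top'],*t(74,294)),ray(C['scene'],*s(502,74))),tri(ray(C['top'],*t(215,318)),ray(C['scene'],*s(605,156))))
P('knob disc',T(283,351,.058)); P('wingtop',S(648,240,.082))
P('plate', T(280,352,.048))
P('tip top', T(299,331,.082), S(681,233,.082)); P('green',T(318,358,.048),S(676,302,.048))
P('tick',T(288,317,.048))
P('bodyBL',T(76,36,.1),'lidBR',T(396,98,.1)); 
P('console FL',T(18,356,.046),'FR',T(327,418,.046),S(637,395,.0))
P('timer',onz(C['top'],575/1.5625,365/1.5625,.02),'vial',onz(C['top'],402/1.5625,325/1.5625,.056))
E
python3 m.py
```

```text
barL [ 0.5348 -0.0354  0.094 ] [ 0.5335 -0.0334  0.094 ]
barR [ 0.5149 -0.1367  0.094 ] [ 0.5173 -0.1331  0.094 ]
tri [ 0.5339 -0.0346  0.0945] [ 0.5144 -0.136   0.0979]
knob disc [ 0.4912 -0.1901  0.058 ]
wingtop [ 0.4885 -0.19    0.082 ]
plate [ 0.4908 -0.1894  0.048 ]
tip top [ 0.5046 -0.1987  0.082 ] [ 0.5055 -0.2011  0.082 ]
green [ 0.4857 -0.2175  0.048 ] [ 0.4863 -0.2137  0.048 ]
tick [ 0.5168 -0.1966  0.048 ]Traceback (most recent call last):
  File "m.py", line 15, in <module>
    P('bodyBL',T(76,36,.1),'lidBR',T(396,98,.1));
    ~^^^^^^^^^^^^^^^^^^^^^^^^^^^^^^^^^^^^^^^^^^^
  File "m.py", line 8, in <lambda>
    P=lambda *a:print(a[0],*[np.round(x,4) for x in a[1:]])
                             ~~~~~~~~^^^^^
    return _wrapfunc(a, 'round', decimals=decimals, out=out)
    return _wrapit(obj, method, *args, **kwds)
    result = getattr(arr, method)(*args, **kwds)
numpy._core._exceptions._UFuncNoLoopError: ufunc 'multiply' did not contain a loop with signature matching types (dtype('<U5'), dtype('float64')) -> None
```

Request:
send_rows(
  linear=[
    [0,-0.04,0],
    [0,-0.04,0],
    [0,-0.04,0],
    [0,-0.04,0],
    [0,-0.04,0],
    [-0.039,-0.0017,0],
    [-0.039,-0.0017,0],
    [-0.039,-0.0017,0],
    [-0.039,-0.0017,0],
    [-0.039,-0.0017,0],
    [-0.039,-0.0017,0],
    [-0.039,-0.0017,0],
    [-0.039,-0.0017,0],
    [-0.039,-0.0017,0],
    [-0.039,-0.0017,0],
    [-0.039,-0.0017,0],
    [-0.039,-0.0017,0],
    [-0.039,-0.0017,0],
    [-0.039,-0.0017,0],
    [-0.039,-0.0017,0],
  ],
  angular=[
    [0,0,0],
    [0,0,0],
    [0,0,0],
    [0,0,0],
    [0,0,0],
    [0,0,5],
    [0,0,5],
    [0,0,5],
    [0,0,5],
    [0,0,5],
    [0,0,5],
    [0,0,5],
    [0,0,5],
    [0,0,5],
    [0,0,5],
    [0,0,5],
    [0,0,5],
    [0,0,5],
    [0,0,5],
    [0,0,5],
  ],
  claw=[1,1,1,1,1,0.8,0.6,0.4,0.35,0.35,0.35,0.35,0.35,0.35,0.35,0.35,0.35,0.35,0.35,0.35],
  force=25,
)

```text
clock: 1.77
ee_pos: [0.4479, -0.0258, 0.2054]
eef_rot: [0.729, 0.684, 0.0, 0.0]
contact_force: [0.9, -0.0, 0.3]
grip_width: 0.0324
grasp_force: 0.0
```

```bash
cat >> h.py <<'E'
def to(p,ydir=None):
    "shift in tool axes to bring TCP to p; twist about tool z to bring tool y to world heading ydir (deg)"
    s=status.sense(); r=R.from_quat(s['eef_rot']); M=r.as_matrix()
    print('t',round(s['clock'],2),'tcp',np.round(s['ee_pos'],4),'yhead',round(np.degrees(np.arctan2(M[1,1],M[0,1])),2),'z',np.round(M[:,2],3),'w',round(s['grip_width'],4),'F',np.round(s['contact_force'],1),'gf',round(s['grasp_force'],1))
    print('q',np.round(s['joint_positions'],2))
    print('shift',np.round(M.T@(np.array(p)-s['ee_pos']),4))
E
python3 -c "
from h import *
to([.525,-.085,.14])"
```

```text
t 1.77 tcp [ 0.4479 -0.0258  0.2054] yhead -3.61 z [ 0.001 -0.    -1.   ] w 0.0324 F [ 0.9 -0.   0.3] gf 0.0
q [-0.36  0.38  0.48  2.06 -0.25  0.76  0.21]
shift [-0.0542  0.0807  0.0655]
```

Request:
send_rows(
  linear=[
    [-0.018,0.027,0.01],
    [-0.018,0.027,0.015],
    [-0.018,0.027,0.015],
    [0,0,0],
    [0,0,0],
    [0,0,0],
    [0,0,0],
  ],
  angular=[
    [0,0,0],
    [0,0,0],
    [0,0,0],
    [0,0,4.5],
    [0,0,4.5],
    [0,0,0],
    [0,0,0],
  ],
  claw=[0.35,0.35,0.35,0.35,0.35,0.35,0.35],
)

```text
clock: 2.35
ee_pos: [0.5248, -0.0825, 0.1651]
eef_rot: [0.779, 0.628, -0.0, -0.0]
contact_force: [1.0, 0.5, -0.2]
grip_width: 0.033
grasp_force: 0.0
```

```bash
python3 -c "
from h import *
to([.525,-.085,.075])
c=cams.read_camera('scene'); f=c['frame'][140:300,190:350,::-1]
cv2.imwrite('pics/s1.png',cv2.resize(f,(600,600),interpolation=cv2.INTER_CUBIC))"
```

```text
t 2.35 tcp [ 0.5248 -0.0825  0.1651] yhead -12.25 z [-0.001 -0.    -1.   ] w 0.033 F [ 1.   0.5 -0.2] gf 0.0
q [-0.21  0.55  0.48  1.9  -0.35  0.77  0.25]
shift [-0.0023  0.0008  0.0901]
```

View pics/s1.png

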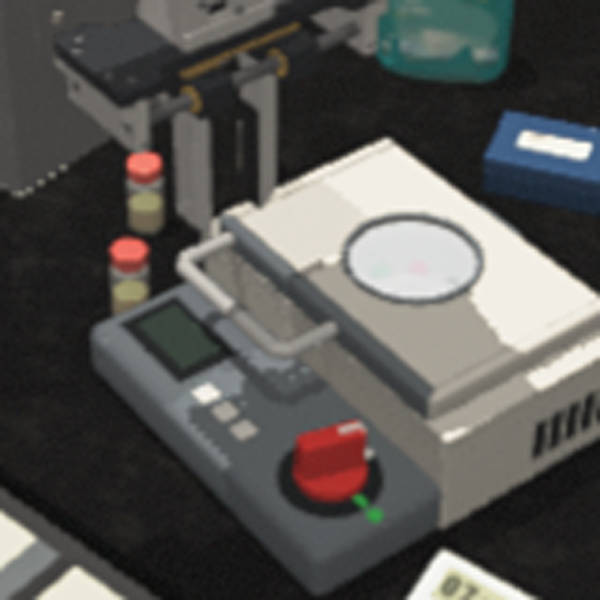

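The fingers straddle the bar line from above, with their tips at about (200,225) and (265,200), and the bar lies below at (230,290). I'm descending.

Request:
send_rows(
  linear=[
    [-0.002,0,0.025],
    [0,0,0.025],
    [0,0,0.015],
    [0,0,0.015],
    [0,0,0.01],
    [0,0,0],
    [0,0,0],
  ],
  angular=[
    [0,0,0],
    [0,0,0],
    [0,0,0],
    [0,0,0],
    [0,0,0],
    [0,0,0],
    [0,0,0],
  ],
  claw=[0.35,0.35,0.35,0.35,0.35,0.35,0.35],
)

```text
clock: 2.98
ee_pos: [0.5247, -0.0844, 0.0756]
eef_rot: [0.779, 0.627, -0.0, -0.0]
contact_force: [-0.0, 0.2, 0.4]
grip_width: 0.0326
grasp_force: 0.0
```

```bash
python3 -c "
from h import *
to([.525,-.085,.075])
c=cams.read_camera('scene'); f=c['frame'][140:300,190:350,::-1]
cv2.imwrite('pics/s2.png',cv2.resize(f,(600,600),interpolation=cv2.INTER_CUBIC))"
```

```text
t 2.98 tcp [ 0.5247 -0.0844  0.0756] yhead -12.33 z [-0.  0. -1.] w 0.0326 F [-0.   0.2  0.4] gf 0.0
q [-0.14  0.68  0.38  1.97 -0.45  0.57  0.33]
shift [-0.0005  0.0004  0.0006]
```

View pics/s2.png

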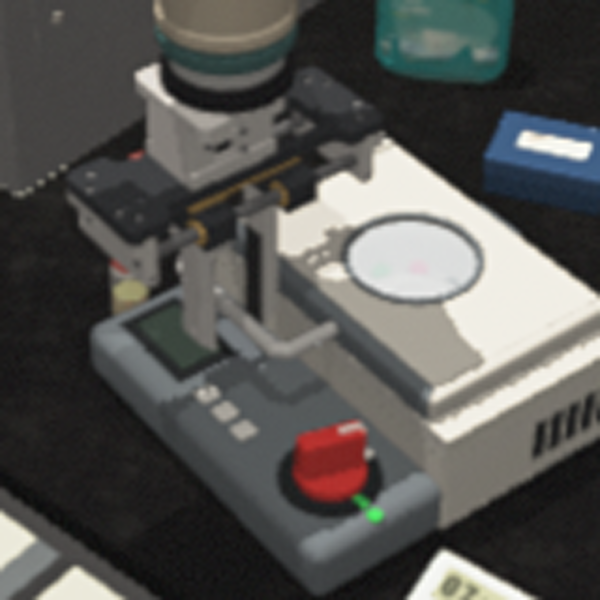

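The fingers straddle the bar at (225,290), one in front at (200,300) and one in the gap at (262,270). Next I close.

Request:
send_rows(
  linear=[
    [0,0,0],
    [0,0,0],
    [0,0,0],
    [0,0,0],
    [0,0,0],
    [0,0,0],
  ],
  angular=[
    [0,0,0],
    [0,0,0],
    [0,0,0],
    [0,0,0],
    [0,0,0],
    [0,0,0],
  ],
  claw=[0.2,0.05,0,0,0,0],
  force=20,
)

```text
clock: 3.53
ee_pos: [0.5227, -0.084, 0.0757]
eef_rot: [0.779, 0.627, -0.001, -0.002]
contact_force: [-3.3, 0.9, 7.0]
grip_width: 0.0091
grasp_force: 20.0
```

Request:
send_rows(
  linear=[
    [0,0,-0.001],
    [0,0,-0.001],
    [0,0,-0.001],
    [0,0,-0.001],
    [0,0,-0.001],
    [0,0,0],
  ],
  angular=[
    [0,0,0],
    [0,0,0],
    [0,0,0],
    [0,0,0],
    [0,0,0],
    [0,0,0],
  ],
  claw=[0,0,0,0,0,0],
)

```text
clock: 4.03
ee_pos: [0.5229, -0.084, 0.08]
eef_rot: [0.779, 0.627, -0.001, -0.002]
contact_force: [-5.9, 1.5, -3.0]
grip_width: 0.0092
grasp_force: 20.0
```

Request:
send_rows(
  linear=[
    [0,0,-0.001],
    [0,0,-0.001],
    [0,0,0],
  ],
  angular=[
    [0,0,0],
    [0,0,0],
    [0,0,0],
  ],
  claw=[0,0,0],
)

```text
clock: 4.28
ee_pos: [0.523, -0.0841, 0.082]
eef_rot: [0.779, 0.627, -0.001, -0.001]
contact_force: [-5.5, 1.9, -2.3]
grip_width: 0.0093
grasp_force: 20.0
```

Request:
send_rows(
  linear=[
    [0,0,-0.001],
    [0,0,-0.001],
    [0,0,-0.001],
    [0,0,-0.001],
    [0,0,0],
  ],
  angular=[
    [0,0,0],
    [0,0,0],
    [0,0,0],
    [0,0,0],
    [0,0,0],
  ],
  claw=[0,0,0,0,0],
)

```text
clock: 4.7
ee_pos: [0.5234, -0.0842, 0.0862]
eef_rot: [0.779, 0.627, -0.001, -0.001]
contact_force: [-4.5, 1.1, -1.9]
grip_width: 0.0091
grasp_force: 20.0
```

The lid rises past 10 mm at a steady 2–3 N, so it isn't caught. I'll keep lifting along the arc and leave the knob alone.

Request:
send_rows(
  linear=[
    [0,0.001,-0.008],
    [0,0.001,-0.008],
    [0,0.002,-0.009],
    [0,0.002,-0.009],
    [0,0.003,-0.0085],
    [0,0.003,-0.0085],
    [0,0.004,-0.008],
    [0,0.004,-0.008],
    [0,0,0],
  ],
  angular=[
    [0,0,0],
    [0,0,0],
    [0,0,0],
    [0,0,0],
    [0,0,0],
    [0,0,0],
    [0,0,0],
    [0,0,0],
    [0,0,0],
  ],
  claw=[0,0,0,0,0,0,0,0,0],
)

```text
clock: 5.45
ee_pos: [0.5427, -0.0886, 0.1554]
eef_rot: [0.779, 0.627, -0.001, -0.002]
contact_force: [-9.5, 1.9, 2.3]
grip_width: 0.0095
grasp_force: 20.0
```

```bash
python3 -c "
from h import *
to([.525,-.085,.075])
c=cams.read_camera('scene'); f=c['frame'][80:300,180:380,::-1]
cv2.imwrite('pics/s3.png',cv2.resize(f,(545,600),interpolation=cv2.INTER_CUBIC))"
```

```text
t 5.45 tcp [ 0.5427 -0.0886  0.1554] yhead -12.39 z [-0.003  0.002 -1.   ] w 0.0095 F [-9.5  1.9  2.3] gf 20.0
q [-0.19  0.59  0.47  1.86 -0.37  0.78  0.26]
shift [-0.0003 -0.0178  0.0804]
```

View pics/s3.png

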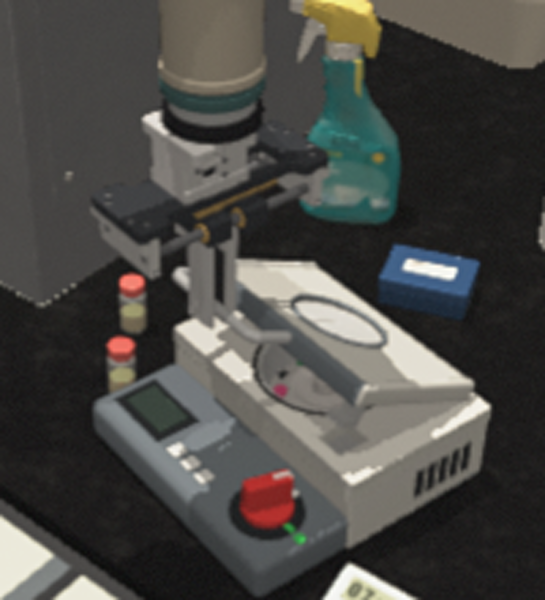

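The lid is up about 25° with the bar between the fingers at about (215,300). The knob hasn't moved and the vials are standing. I'm continuing.

Request:
send_rows(
  linear=[
    [0,0.004,-0.008],
    [0,0.0045,-0.008],
    [0,0.005,-0.007],
    [0,0.005,-0.007],
    [0,0.006,-0.007],
    [0,0.006,-0.0065],
    [0,0.006,-0.006],
    [0,0.006,-0.006],
    [0,0,0],
    [0,0,0],
    [0,0,0],
  ],
  angular=[
    [0,0,0],
    [0,0,0],
    [0,0,0],
    [0,0,0],
    [0,0,0],
    [0,0,0],
    [0,0,0],
    [0,0,0],
    [0,0,0],
    [0,0,0],
    [0,0,0],
  ],
  claw=[0,0,0,0,0,0,0,0,0,0,0],
)

```text
clock: 6.42
ee_pos: [0.585, -0.0984, 0.2114]
eef_rot: [0.779, 0.627, 0.0, -0.0]
contact_force: [-8.3, 1.3, 7.8]
grip_width: 0.0093
grasp_force: 20.0
```

```bash
python3 -c "
from h import *
to([.525,-.085,.075])
z=status.sense()['ee_pos'][2]-.0757+.006
print('angle from rise',np.arcsin(z/.1801)-.0333)
c=cams.read_camera('scene'); f=c['frame'][60:300,130:380,::-1]
cv2.imwrite('pics/s4.png',cv2.resize(f,(625,600),interpolation=cv2.INTER_CUBIC))"
```

```text
t 6.42 tcp [ 0.585  -0.0984  0.2114] yhead -12.41 z [-0.  0. -1.] w 0.0093 F [-8.3  1.3  7.8] gf 20.0
q [-0.19  0.58  0.5   1.68 -0.33  0.96  0.21]
shift [ 0.0002 -0.0615  0.1364]
angle from rise 0.8718426045524427
```

View pics/s4.png

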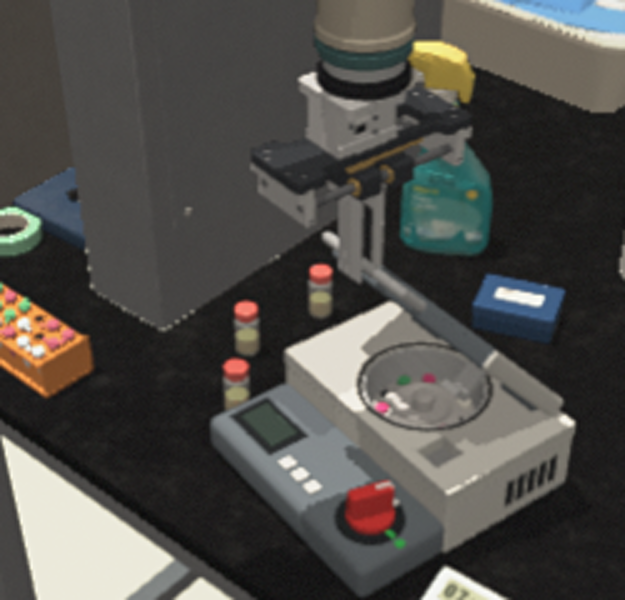

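The lid stands at about 50°, above the 40° minimum, with the bar held at (350,255). The knob is untouched, and the vials and rack are in place.

```bash
python3 -c "
from h import *
print(np.abs(status.sense()['qd']).max()); print(order.hand_in())"
```

```text
0.0028161895328922596
the job is handed in; nothing more can be done
None
```

The job is handed in: the tug showed the lid was not caught, so I left the knob alone and lifted the lid by the bar to about 50° (worked out from the tool's rise), where the gripper still holds it.

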